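Press the proud hub bolt home

TASK

A small spoked wheel is being bolted up on its building fixture, and one of the four hexagon bolts in the hub flange was left standing proud. Press that bolt gently down with the fingertips until its head sits fully home on the flange like the other three, then withdraw; do not grip it or pull it up. Do not touch the three seated bolts or the two plain round locating pins, and do not disturb the socket, spanner, grease tin and nut tray lying about.

Things in the scene. Friction and masses are not known exactly. Their poses are not given: they have to be found in the camera images.
- wheel: black spoked wheel, 312 mm across, clamped flat on an octagonal timber ring. Origin: on its axis, underside of the rim; z up. Rim 48 mm tall. Flat top of the 156 mm wide hub flange: 55 mm above the origin; six holes evenly on it, 55 mm from the axis, four with bolts, two opposite ones with pins. Central barrel 52 mm wide; clamp nut and spindle end on it reach 46 mm above the flange.
- high_bolt: the proud bolt, in any of the four bolt holes: steel, hexagon head 19 mm across flats, 8 mm thick. At the start the head's underside is 16 to 26 mm above the flange. Slides straight down under about 5 N, stays where left, stops dead when the head meets the flange; over 40 N is too hard. Origin: head's underside, on the axis; z up. Fully home, the origin is level with the flange top.
- bolt_1: plain steel hexagon bolt: head 19 mm across flats and 8 mm thick, shank 12 mm. Already fully home in the flange, not to be touched. Origin: the head's underside, on the bolt's axis; z up.
- bolt_2: plain steel hexagon bolt: head 19 mm across flats and 8 mm thick, shank 12 mm. Already fully home in the flange, not to be touched. Origin: the head's underside, on the bolt's axis; z up.
- bolt_3: plain steel hexagon bolt: head 19 mm across flats and 8 mm thick, shank 12 mm. Already fully home in the flange, not to be touched. Origin: the head's underside, on the bolt's axis; z up.
- pin_1: plain round steel locating pin, 12 mm thick with a tapered end, standing 30 mm above the flange; not to be touched. Origin: on its axis at the flange top; z up.
- pin_2: plain round steel locating pin, 12 mm thick with a tapered end, standing 30 mm above the flange; not to be touched. Origin: on its axis at the flange top; z up.
- socket: bystander: steel wrench socket, 27 mm across, 38 mm tall, standing on the cork face of the timber ring outside the rim. Origin: centre of its underside; z up.
- spanner: bystander: steel combination spanner, about 180 mm long, 10 mm thick, lying flat on the bench beside the fixture. Origin: middle of its shank at the bench; x along it.
- grease_tin: bystander: closed bare-metal tin, 72 mm across, 75 mm tall, standing on the bench. Origin: centre of its underside; z up.
- nut_tray: bystander: open grey plastic tray of nuts, 130 x 100 x 32 mm, on the bench. Origin: centre of its underside; z up.

How it is judged:
By the outcome, as a careful person would: the job done as asked, in the order asked, and still so for the second after the job is handed in, with the robot touching nothing.
It also fails if it takes over 32 s, if anything falls off the work surface, if the arm or the gripper's body presses on something with over 40 N, if the wrist force passes 120 N, or if a joint passes its speed limit or range.

ROBOT

A 6-joint arm with a two-finger parallel gripper is mounted at the origin on the work surface. World frame = base frame: x ahead of the robot, y to its left, z up, the work surface at z = 0. Lengths are in m, angles in degrees, forces in N, time in s.
With the tool pointing down it reaches from about 0.35 to 0.875 m from the base axis. Payload 4.2 kg.
Tool frame: the origin (TCP) lies midway between the tips of the shut fingers; the grasp point (between the pads) lies 19 mm behind it; y points along the fingers, z is the direction in which the jaws open and shut, and the axes are right-handed (so a half turn about y gives the same grasp; the last joint's range is limited). The gripper opens to 87 mm and grips with 3 to 60 N. Pads are 19 mm wide; open, the fingers measure 117 mm over their backs; the gripper's body (75 mm by 190 mm) begins 51 mm behind the grasp point.
Start: joints at [-55.084, 22.042, 0.453, 0, -68.411, -14.817], TCP at [0.215, -0.587, 0.223] pointing down, gripper open.
Joint ranges: [-179.83, 179.83], [-69.29, 118.12], [-61.27, 80.66], [-181.25, 117.63], [-171.15, -9.14], [-177.46, 177.46]. Speed limits (degrees/s): [159.86, 159.86, 180, 180, 180, 180].

INTERFACE

Orientations are given as [roll, pitch, yaw] about the fixed x, y, z axes, in that order (R = Rz(yaw) Ry(pitch) Rx(roll)).
In Python, from workcell import env gives the robot as it stands. The module is installed in compiled form; this text tells all that it offers. Calls block until the motion is done:
- env.goto(position, orientation): joint-space move of the TCP to a pose.
- env.move_straight(position, rotation=None, rate=0.15, force_limit=None): straight line of the TCP; rotation=None keeps the orientation; rate is the mean speed in m/s. With force_limit (N) it stops when the force on the tool has changed by that much, and returns True; else False.
- env.set_joints(angles): joint-space move.
- env.gripper_to(opening, grasp_force=None): opening from 0.0 (shut) to 1.0 (fully open); grasp_force is the grip in N (None keeps the last); returns when the fingers have stopped.
- env.dwell(seconds).
- env.inverse_kinematics(position, orientation): joint angles nearest the present ones, or None.
- env.read_state(): the state.
- env.grab_frame(name): name is "side" or "top"; returns a dict with "image" (384x512x3 uint8, blue, green, red), "fx", "fy", "cx", "cy" (pixels), "D" ([k1, k2, p1, p2, k3] as OpenCV has them; the pictures are not rectified), "position" and "orientation" of the camera in the world. Camera axes: x right, y up, looking along -z (the intrinsics and any distortion apply to the point x, -y, -z); pixel columns grow to the right and rows downward; lengths in m; the calibration is good to about 2 mm. A picture is of the moment at which its call begins. There is no depth.
A pose or a line that the arm cannot do raises env.Unreachable and nothing moves.
- env.close_job(): hands the job in, once; it reports no verdict.
Trained networks look in a picture, given as the dict that the camera call returned (one of the last four; its "shot" number tells which), for a name from the list of things; names that differ only in an ending like _2 or _b are one class to them, and where a whole thing is asked for, a point or a joint stands for the part that bears it (a point fixed in the world has none). Each returns a list of dicts, best first, with "score" (0 to 1); they miss things now and then, are a little off and sometimes report something else, mostly with a low value. They report only what shows in the picture. A call takes as long as a camera call.
- env.search_frame(picture, thing): "xyz" ([x, y, z] in m, in world coordinates, good to about 4 mm: the middle of the surface that is visible of it).
- env.trace(picture, thing): "mask" (384x512 bool, what is visible of it).
The state is a dict: "clock": time; "joint_positions": joint angles; "qvel": joint speeds; "joint_torque": joint torques, N m; "position": TCP position; "tool_rot": TCP orientation; "force": force on the tool from outside, world axes, zero at the start; "wrist_torque": the same for the moment, N m; "opening": opening from 0.0 (shut) to 1.0 (fully open).
Only numpy, scipy, OpenCV 4.12 (cv2) and the standard library are available. Lean on these libraries where they do the work, as an engineer would, in place of code of your own. Each camera call takes 0.05 s, during which the arm holds its last target.

## Working session

There is one attempt and no reset: what is moved stays moved. The work goes in short steps, each a Python script; the robot and the scene stay as the last script left them, time stands still between calls to the robot, and variables do not carry over. Pictures are saved under pics/ and viewed, and the job is handed in when it is done.

```bash
mkdir -p pics; cat > h.py <<'E'
import numpy as np, cv2
from workcell import env
from scipy.spatial.transform import Rotation as R
def rot(o): return R.from_euler('xyz',o,degrees=True).as_matrix()
def proj(f,P):
    P=np.atleast_2d(P); M=rot(f["orientation"]) if np.ndim(f["orientation"])==1 and len(f["orientation"])==3 else np.array(f["orientation"])
    c=(P-np.array(f["position"]))@M; c=c*[1,-1,-1]
    K=np.array([[f["fx"],0,f["cx"]],[0,f["fy"],f["cy"]],[0,0,1.]])
    return cv2.projectPoints(c,np.zeros(3),np.zeros(3),K,np.array(f["D"],float))[0][:,0]
def ray(f,uv,z):
    K=np.array([[f["fx"],0,f["cx"]],[0,f["fy"],f["cy"]],[0,0,1.]])
    n=cv2.undistortPoints(np.array(uv,float).reshape(-1,1,2),K,np.array(f["D"],float))[:,0]
    d=np.c_[n[:,0],-n[:,1],-np.ones(len(n))]@rot(f["orientation"]).T
    p=np.array(f["position"]); return p+d*((z-p[2])/d[:,2])[:,None]
E
python3 - <<'E'
from h import *
s=env.read_state(); print(s["clock"],s["tool_rot"],s["position"],s["force"])
for n in ["top","side"]:
    f=env.grab_frame(n); cv2.imwrite(f"pics/{n}0.png",f["image"])
    print(n,{k:v for k,v in f.items() if k!="image"})
    for t in ["wheel","high_bolt","bolt_1","pin_1","socket"]:
        for r in env.search_frame(f,t): print(t,np.round(r["xyz"],4),round(r["score"],2))
print(env.read_state()["clock"])
E
```

```text
0.0 [-8.98743156e+01  4.96161027e-03  2.00860297e+01] [ 0.21457712 -0.58637274  0.22145997] [ 0.25496399  0.4992083  -0.30423792]
top {'fx': 443.518255610242, 'fy': 443.518255610242, 'cx': 255.63210948822356, 'cy': 197.2876853638489, 'D': array([-0.00674154,  0.        ,  0.        ,  0.        ,  0.        ]), 'position': array([0.51725475, 0.06907001, 1.14464208]), 'orientation': array([  3.98632989,  -0.62236718, -90.93965686]), 'shot': 1}
wheel [ 0.5536 -0.1007  0.122 ] 0.81
wheel [0.4935 0.2132 0.0008] 0.68
high_bolt [ 0.5636 -0.0477  0.1366] 0.55
high_bolt [0.687  0.1886 0.0722] 0.28
bolt_1 [ 0.5613 -0.0449  0.1335] 0.65
bolt_1 [ 0.604  -0.0756  0.1365] 0.5
side {'fx': 375.20930886156856, 'fy': 375.20930886156856, 'cx': 261.7720748384088, 'cy': 192.9533985977065, 'D': array([-0.11357353,  0.        ,  0.        ,  0.        ,  0.        ]), 'position': array([0.35963708, 0.93600373, 0.82171225]), 'orientation': array([  51.57268628,    0.34909361, -166.38388585]), 'shot': 2}
wheel [ 0.5502 -0.0584  0.113 ] 0.93
0.6
```

```bash
python3 - <<'E'
import cv2
t=cv2.imread("pics/top0.png");s=cv2.imread("pics/side0.png")
cv2.imwrite("pics/top0b.png",cv2.resize(t,(768,576)));cv2.imwrite("pics/side0b.png",cv2.resize(s,(768,576)))
E
```

```text
(no output)
```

View pics/top0b.png

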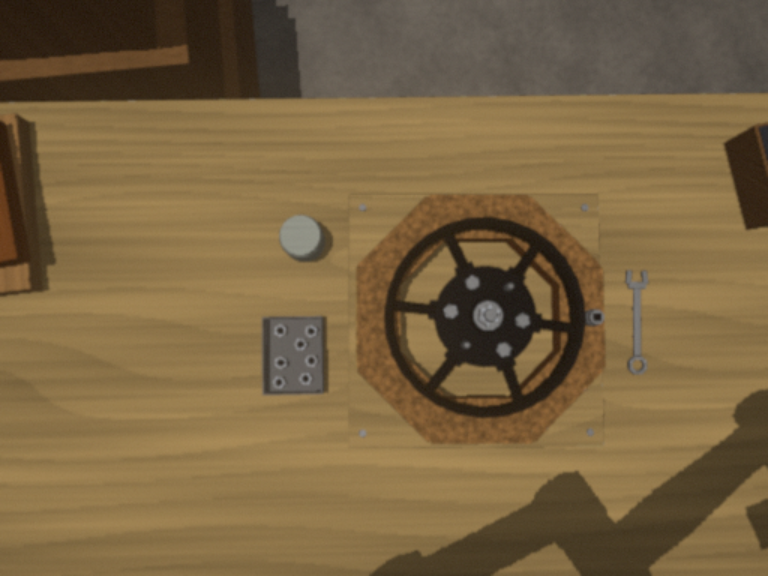

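View pics/side0b.png

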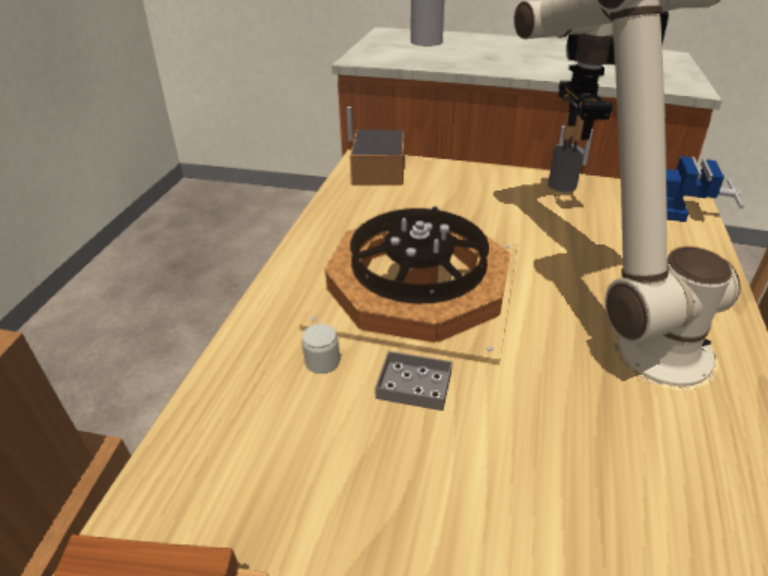

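```bash
python3 - <<'E'
import cv2
t=cv2.imread("pics/top0.png")[160:260,270:380];s=cv2.imread("pics/side0.png")[130:205,225:335]
cv2.imwrite("pics/top0z.png",cv2.resize(t,None,fx=6,fy=6,interpolation=2));cv2.imwrite("pics/side0z.png",cv2.resize(s,None,fx=7,fy=7,interpolation=2))
E
```

```text
(no output)
```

View pics/top0z.png

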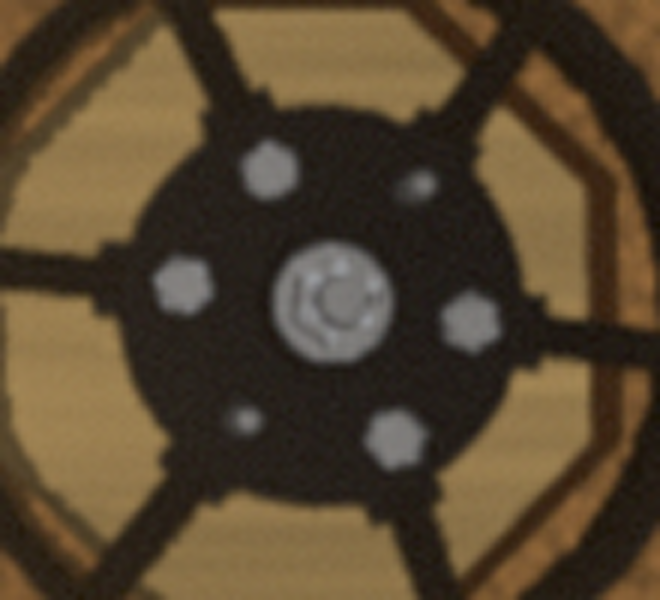

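View pics/side0z.png

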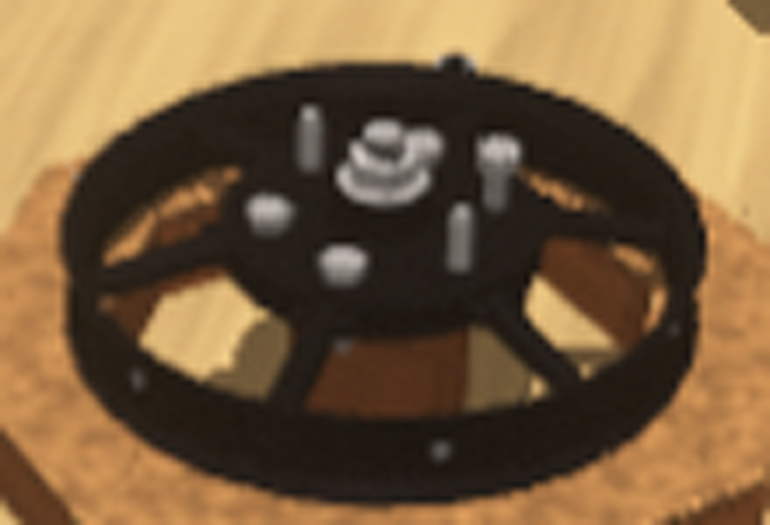

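```bash
cat > fit.py <<'E'
from h import *
import pickle
from scipy.optimize import least_squares
ft=env.grab_frame("top"); fs=env.grab_frame("side")
T=lambda u,v:((u+.5)/6-.5+270,(v+.5)/6-.5+160)
S=lambda u,v:((u+.5)/7-.5+225,(v+.5)/7-.5+130)
# hole index order ccw seen from above starting at high bolt; top image up=+x,right=-y
# high(396,438) -> ccw in image: right bolt(470,322) -> pin(420,185) -> (269,170) -> (183,285) -> pin(245,420)
top=[T(396,438),T(470,322),None,T(269,170),T(183,285),None]
# head top visible; side: head-top centres
side=[S(499,146),S(424,141),S(311,109),S(269,208),S(343,258),S(461,208)]
h=[None,.008,.030,.008,.008,.030]
def pts(p):
    x,y,z,a,e=p
    P=[]
    for i in range(6):
        b=a+i*np.pi/3; hh=h[i] if h[i] else e+.008
        P.append([x+.055*np.cos(b),y+.055*np.sin(b),z+hh])
    return np.array(P)
def res(p,full=False):
    P=pts(p); a=proj(ft,P);b=proj(fs,P); r=[]
    for i in range(6):
        if top[i] is not None: r+=list(a[i]-top[i])
        r+=list(b[i]-side[i])
    return np.array(r)
s=least_squares(res,[.55,-.06,.11,np.radians(205),.02],x_scale=[.1,.1,.1,1,.02])
print(s.x,np.degrees(s.x[3]),np.round(s.fun.reshape(-1,2),2).tolist())
print(np.round(pts(s.x),4))
print(env.read_state()["clock"])
E
python3 fit.py
```

```text
[ 0.55492704 -0.09827336  0.12915765  3.51950257  0.02367835] 201.65264318203342 [[-0.03, 0.29], [-0.22, -0.02], [0.06, 0.27], [-0.58, -0.1], [-0.2, 0.21], [0.15, 0.25], [-0.2, -0.2], [0.01, 0.19], [-0.24, -0.0], [-0.08, 0.04]]
[[ 0.5038 -0.1186  0.1608]
 [ 0.5469 -0.1527  0.1372]
 [ 0.5981 -0.1324  0.1592]
 [ 0.606  -0.078   0.1372]
 [ 0.5629 -0.0439  0.1372]
 [ 0.5118 -0.0641  0.1592]]
0.7
```

```bash
python3 - <<'E'
from h import *
o=[-90,0,21.65]
env.gripper_to(0.0)
env.goto([.5038,-.1186,.25],o)
s=env.read_state(); print(s["clock"],s["position"],s["tool_rot"],s["joint_positions"],s["force"],s["opening"])
env.move_straight([.5038,-.1186,.185],rate=.08)
s=env.read_state(); print(s["clock"],s["position"],s["force"])
for n,(a,b,c,d) in {"top":(140,280,250,400),"side":(90,205,205,345)}.items():
    f=env.grab_frame(n); cv2.imwrite(f"pics/{n}1.png",cv2.resize(f["image"][a:b,c:d],None,fx=4,fy=4,interpolation=2))
E
```

```text
4.2083 [ 0.50372889 -0.11924381  0.24995531] [-9.00034851e+01  8.46611956e-03  2.15889820e+01] [ 4.66664242e+00  1.04060693e+01 -1.18576687e+01  6.26528114e-03
 -6.77433473e+01 -7.30800335e+01] [-0.15481359 -0.30537341  0.09939491] 0.007808668105127919
5.175 [ 0.50426179 -0.11864498  0.18551773] [ 0.00174767 -0.08078922  0.06088756]
```

View pics/side1.png

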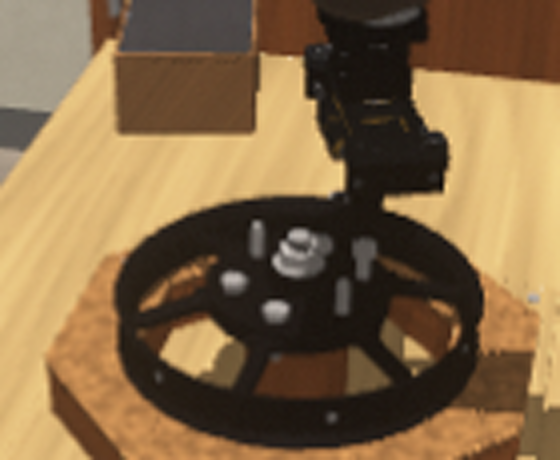

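View pics/top1.png

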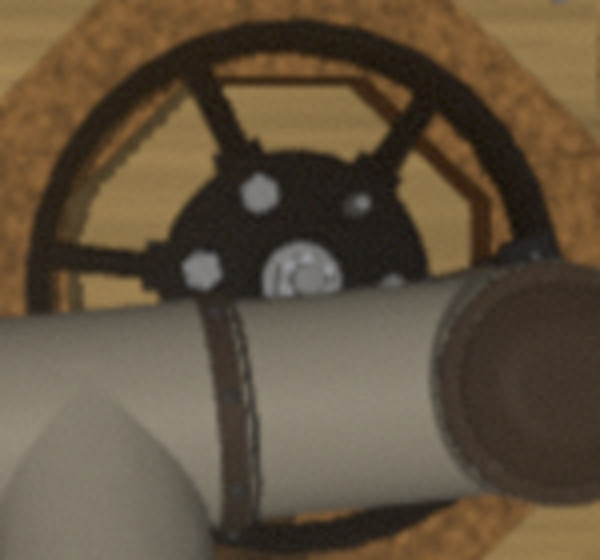

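The side view shows the shut fingertips (about 365,205) right above the proud bolt head (365,243). The pins and the nut are clear of them, so I'm pressing now.

```bash
python3 - <<'E'
from h import *
p=[.5038,-.1186]
hit=env.move_straight(p+[.150],rate=.02,force_limit=3)
s=env.read_state(); print(hit,s["clock"],s["position"],s["force"])
if hit:
    for z in [.145,.140,.134]:
        hit=env.move_straight(p+[z],rate=.012,force_limit=14)
        s=env.read_state(); print(z,hit,round(s["clock"],2),s["position"],s["force"])
        if hit: break
E
```

```text
True 6.4833 [ 0.50368033 -0.11859808  0.1585711 ] [0.48522597 0.35767228 1.22554275]
0.145 False 7.74 [ 0.50367144 -0.11860925  0.14483983] [ 0.72361826 -0.07043418  2.13231587]
0.14 False 8.31 [ 0.50368507 -0.11859154  0.13967373] [0.34919719 0.44010053 2.21142924]
0.134 True 8.68 [ 0.50372494 -0.11862882  0.13743198] [-0.85884353  0.68789204  3.44121299]
```

```bash
python3 - <<'E'
from h import *
p=[.5038,-.1186]
hit=env.move_straight(p+[.133],rate=.01,force_limit=18)
s=env.read_state(); print(hit,s["clock"],s["position"],s["force"])
env.move_straight(p+[.24],rate=.08)
env.goto([.40,-.40,.28],[-90,0,21.65])
s=env.read_state(); print(s["clock"],s["position"],s["force"])
for n,(a,b,c,d) in {"top":(160,260,270,380),"side":(130,205,225,335)}.items():
    f=env.grab_frame(n); cv2.imwrite(f"pics/{n}2f.png",f["image"]); cv2.imwrite(f"pics/{n}2.png",cv2.resize(f["image"][a:b,c:d],None,fx=6,fy=6,interpolation=2))
    for e in (0,.002,.004): print(n,e,proj(f,[.5038,-.1186,.1372+e]))
E
```

```text
True 9.0167 [ 0.5037565  -0.11867144  0.13743145] [-0.5931736   0.57945406  3.62070879]
11.6083 [ 0.40037904 -0.39930882  0.27969142] [-0.26725776  0.20363773  0.29952685]
top 0 [[333.58779599 232.77032947]]
top 0.002 [[333.75218179 232.77940177]]
top 0.004 [[333.91722159 232.7885101 ]]
side 0 [[295.29957742 156.41602691]]
side 0.002 [[295.32812388 155.91285294]]
side 0.004 [[295.35671118 155.40872759]]
```

View pics/side2.png

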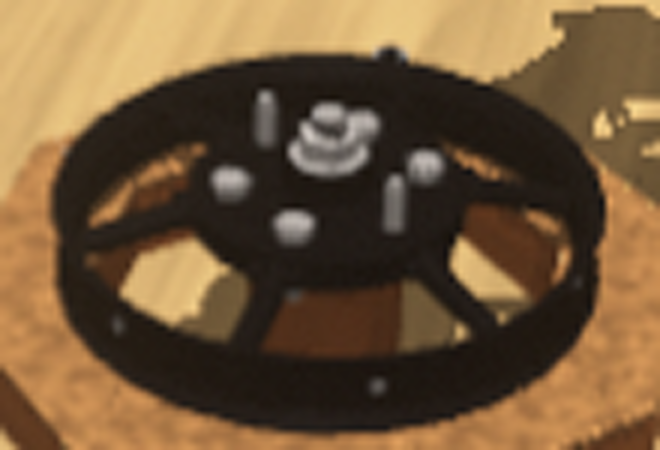

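View pics/top2.png

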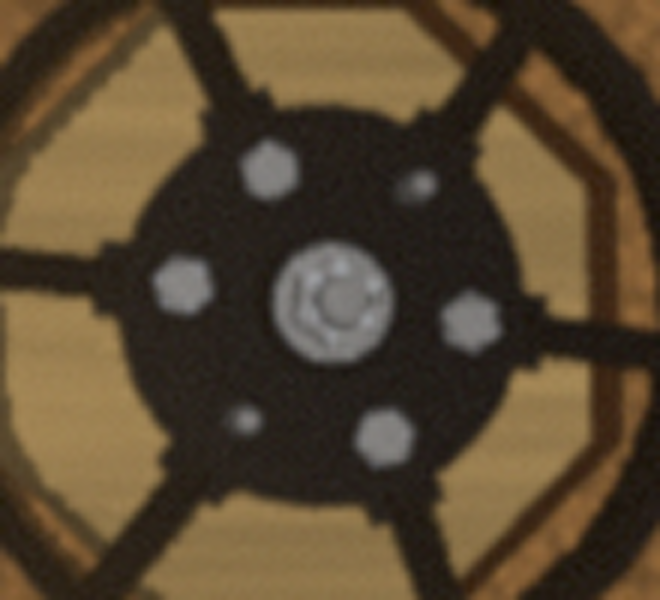

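The bolt head now sits at (385,438) in the top zoom, full-frame column 333.7 against 333.6 predicted for home. In the side view at (426,165) it looks like the other heads, with no shank showing.

```bash
python3 -c "
from h import *
env.dwell(.3); print(env.read_state()['clock'],env.read_state()['force']); env.close_job()"
```

```text
12.0083 [0.43068148 0.09244882 0.14781097]
the job is handed in; nothing more can be done
```

I pressed the proud bolt, which stood about 24 mm up, down onto the flange with the shut fingertips. I then withdrew and handed the job in at about 12 s.

- **Stop:** The travel stopped dead with the fingertips at z = 0.1374 m. I had estimated 0.1372 m for a bolt fully home. A second press with an 18 N limit stopped at the same height.
- **Force:** The presses were set to stop at force changes of 14 N and 18 N, well under 40 N. I read the force only after each stop, so I have no reading of the peak.
- **Pictures afterwards:** In the top view the head is within about 0.2 px of where a fully home bolt should appear. In the side view it looks like the other seated heads, with no shank showing. The other bolts and the pins look unmoved. I did not check the socket, spanner, tin and tray closely, but the arm's path stayed well above them.

No check failed. In the first pictures the network's `high_bolt` report pointed at a seated bolt, and its second guess was far from the hub. I ignored both and used a fit to points I picked in the two camera views, which had residuals under 0.6 px.

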